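Unlock and reset the hydraulic flow handwheel

ROBOT

A 6-joint arm with a two-finger parallel gripper is mounted at the origin on the work surface. World frame = base frame: x ahead of the robot, y to its left, z up, the work surface at z = 0. Lengths are in m, angles in rad, forces in N, time in s.
With the tool pointing down it reaches from about 0.4 to 0.825 m from the base axis. Payload 7 kg.
Tool frame: the origin (TCP) lies at the centre of the arm's flange, where the gripper is bolted on; the fingertips stand 178 mm ahead of it and the grasp point (between the pads) lies 159 mm ahead of it; z points along the fingers, y is the direction in which the jaws open and shut (so a half turn about z gives the same grasp; the last joint's range is limited). The gripper opens to 88 mm and grips with 3 to 60 N. Pads are 19 mm wide; open, the fingers measure 130 mm over their backs; the gripper's body (78 mm by 193 mm) begins 47 mm behind the grasp point.
Start: joints at [-0.831, 0.359, 0.012, 0, -1.224, -0.288], TCP at [0.295, -0.607, 0.405] pointing down, gripper open.
Joint ranges: [-3.07, 3.07], [-1.43, 2.12], [-1.02, 1.25], [-3.03, 1.67], [-3.05, -0], [-3.03, 3.03]. Speed limits (rad/s): [2.39, 2.39, 3.01, 3.14, 3.14, 3.14].

INTERFACE

Orientations are given as [roll, pitch, yaw] about the fixed x, y, z axes, in that order (R = Rz(yaw) Ry(pitch) Rx(roll)).
In Python, from station import arm gives the robot as it stands.
- The arm moves only by the shell command python3 -m handwheel 'ROWS' [OPENING] [FORCE]. ROWS is JSON, a list of rows, each a list of 4 numbers: the shift along the world's x, y, z in cm, then the turn about the world's z in rad. In form: [[dx, dy, dz, yaw], ...]. A call has 1 to 20 rows; each row shifts and turns the commanded pose from where the row before left it; what a row does not reach is not made up. A row lasts 1/10 s, in which the tool goes at most 50 mm and 8.59 degrees, less where a joint would pass 70% of its speed; a pose out of reach is approached as far as the arm can. A call is refused whole if a number of a shift passes 5 or a number of a turn 0.15, either way. A call with a gripper value outside its range is refused whole. OPENING is the closure, from 0 (fully open) to 1 (shut), set as the call begins (- or left out, the last holds). The fingers move at their own pace and stop on an object; FORCE is the grip in N (left out, the last holds). Time passes only in rows, so rows that do not move let the fingers close. It gives the time, the measured TCP pose, the force and the opening at its end, in the units of the state.
- arm.get_state(): the state, without advancing time (a new reading comes with each control period).
- arm.grab_frame(name): name is "scene" or "top" or "wrist"; returns a dict with "image" (384x512x3 uint8, red, green, blue), "depth" (384x512 float32, m along the optical axis (not along the pixel's ray), 0 where there is no reading), "vfov" (degrees; the focal length in pixels is half the picture's height over the tangent of half this angle, whatever the lens; pixels are square), "cx", "cy" (the principal point, pixels), "rvec" (rotation vector, rad) and "tvec" (3), from world to camera coordinates, as OpenCV has them. Camera axes: x right, y down, z forward; pixel columns grow to the right and rows downward; lengths in m; the calibration is good to about 2 mm. A picture is of the moment at which its call begins.
- arm.job_done(): hands the job in, once; it reports no verdict.
The state is a dict: "t": time; "q": joint angles; "qd": joint speeds; "joint_efforts": joint torques, N m; "eef_pos": TCP position; "ee_rot": TCP orientation; "force": force on the tool from outside, world axes, zero at the start; "moment": the same for the moment, N m; "width": finger opening in m.
Only numpy, scipy, OpenCV 4.12 (cv2) and the standard library are available. Lean on these libraries where they do the work, as an engineer would, in place of code of your own. Each camera call takes 0.05 s, during which the arm holds its last target.

TASK

Free the black handwheel: lift the yellow lock block straight up out from between its two jaws until it is clear, and stand it upright in the blue tray, setting it down gently. Then swing the handwheel by its grey upright handle until the red pointer on its far rim is right in line with the green flag, let go, and finally push the orange-ball pump lever all the way over to its other end. Leave the green flag where it is and do not disturb the spray can or the oil filter.

Things in the scene. Friction and masses are not known exactly. Their poses are not given: they have to be found in the camera images.
- lock_mid (a point): Middle of the loose yellow lock block (about 0.45 kg, 100 mm tall, z up), standing in the slot, where it stops the wheel's lug. Lower 50 mm: 64 mm along its x by 44 along y, with an upright rib (12 mm wide, 8 proud, 40 high) on each y side, 60 mm over the ribs, held in grooves of the jaws, so it comes out only upward. Upper 50 mm: neck 44 mm along x by 28 along y, the part to grip.
- slot (a point): Centre of the slot floor on the fixed valve plate (12 mm above the table), robot side of the handwheel, 120 mm from its axis. z up, x points to the wheel's axis. A fixed aluminium jaw, 64 mm along x, stands on each y side, 23.5 to 44 mm out and 33 mm high above this floor; play about 1.5 mm all round.
- tray_floor (a point): Centre of the inner floor of the open blue drip tray, 140 mm along its x by 120 mm along its y outside, walls 5 mm thick, rim 25 mm above this point; fixed to the table. It stands to the left or to the right of the valve. The floor is 5 mm above the table.
- wheel_axis (a point): Point on the handwheel's upright axis at mid rim (60 mm above the table); black rim of 68 mm radius, 14 mm thick. Friction about 0.2 N m (4 N at the handle): it stays where it is left. A lug under the handle reaches 104 mm out; the lock block in its slot bars it. The pointer must go anticlockwise seen from above, 0.8 to 1.9 rad, to the flag; hard stops bar the other way.
- handle (a point): Middle of the grey upright spinner handle of the handwheel, which turns freely on its own pin: 22 to 24 mm in diameter, 55 mm tall, this point 25 mm below its top and 42 mm above the rim's middle. It stands 64 mm from the wheel's axis, exactly opposite the pointer.
- pointer (a point): Lower tip of the red pointer, fixed to the handwheel on its far rim, 98 mm from the axis, 43 mm above the table; 6 mm wide. It sweeps just above the green flag.
- flag (a point): Top of the green flag, an upright fin 7 mm thick, 32 mm long radially and 26 mm high, 98 mm from the wheel's axis, beside the white scale on the far side; 40 mm above the table. It sits on a stiff setting collar and marks where the pointer must be.
- lever_ball (a point): Centre of the orange ball (34 mm diameter) at the end of the 12 mm steel pump lever, 110 mm from its pivot. It starts leaning towards the robot side.
- lever_pivot (a point): Centre of the pump lever's horizontal pivot, 28 mm above the table, on a fixed grey block 90 by 70 mm and 30 mm high, on the opposite side of the valve from the tray. Its y is the pivot axis; the lever swings in its x-z plane from 0.5 rad short of upright (towards -x) to 0.5 rad beyond it (towards +x).
- lever (a joint): Pump lever angle in rad: 0 leaning to -x, 1.0 at the far end stop leaning to +x. Held by friction (about 0.2 N m, 2 N at the ball); stays where it is left.
- spray_can: Blue spray can, 60 mm diameter, 150 mm tall; origin at the middle of its underside. Bystander.
- oil_filter: Black oil filter, 96 mm diameter, 95 mm tall; origin at the middle of its underside. Bystander.
Things that resemble listed ones, but are neither listed nor needed, are in the scene too. Leave any brown or purple look-alike of the part that bears tray_floor alone.

How it is judged:
On the way, in this order (a step that is already met when the one before it is completed fails the run):
1. the lock block is lifted straight up, its foot above the jaws and still over the slot (within 25 mm) (z of lock_mid in the frame of slot above 0.086 m and horizontal distance between lock_mid and slot below 0.025 m and angle between lock_mid's own z axis and vertical below 0.2 rad).
2. the lock block stands upright in the tray, let go (horizontal distance between lock_mid and tray_floor below 0.05 m and z of lock_mid in the frame of tray_floor between 0.042 and 0.058 m and angle between lock_mid's own z axis and vertical below 0.1 rad and contact force between lock and the fingers below 0.2 N), for 0.2 s.
3. the pointer is in line with the flag (within 6.5 mm at the tip) and the handle is let go (horizontal distance between pointer and flag below 0.0065 m and contact force between wheel and the fingers below 0.2 N), for 0.3 s.
4. the pump lever is thrown to its far end (value of joint lever above 0.88 rad), for 0.1 s.
At the end, for the whole second after the job is handed in: The lock block stands upright (within 0.1 rad) and still on the tray's floor, let go; the pointer tip is within 6.5 mm of the flag in plan; the pump lever is at 0.88 rad or more of its 1.0 rad (all of step 2 and linear speed of lock below 0.02 m/s and horizontal distance between pointer and flag below 0.0065 m and value of joint lever above 0.88 rad); the robot touches nothing.
It fails at once if the lock block is slammed or pressed down: more than 80 N on the tray (contact force between lock and tray above 80 N).
It fails at once if the lock block is tipped over (more than 0.6 rad) (angle between lock_mid's own z axis and vertical above 0.6 rad).
It fails at once if the green flag is pushed off its setting (more than 4 mm) (distance of flag from where it was at the start of the episode above 0.004 m).
It fails at once if the spray can or the oil filter is moved more than 30 mm (distance of any of spray_can, oil_filter from where it was at the start of the episode above 0.03 m).
It also fails if it takes over 70 s, if anything falls off the work surface, if the arm or the gripper's body presses on something with over 40 N, if the wrist force passes 120 N, or if a joint passes its speed limit or range.

## Working session

There is one attempt and no reset: what is moved stays moved. The work goes in short steps, Python scripts to look and compute and a shell command to move; the robot and the scene stay as the last step left them, time stands still between calls to the robot, and variables do not carry over. Pictures are saved under pics/ and viewed, and the job is handed in when it is done.

```bash
ls; mkdir -p pics
cat > h.py <<'E'
import numpy as np, cv2
from station import arm
def grab(n,save=None):
    f=arm.grab_frame(n)
    if save: cv2.imwrite(save,cv2.cvtColor(f['image'],cv2.COLOR_RGB2BGR))
    return f
def K(f): 
    F=f['image'].shape[0]/2/np.tan(np.radians(f['vfov'])/2); return F
def ray(f,u,v):
    R=cv2.Rodrigues(np.array(f['rvec'],float))[0]; t=np.array(f['tvec'],float).ravel(); F=K(f)
    d=R.T@np.array([(u-f['cx'])/F,(v-f['cy'])/F,1.]); return -R.T@t,d
def plane(f,u,v,z):
    o,d=ray(f,u,v); return o+d*(z-o[2])/d[2]
def cloud(f):
    R=cv2.Rodrigues(np.array(f['rvec'],float))[0]; t=np.array(f['tvec'],float).ravel(); F=K(f)
    h,w=f['depth'].shape; v,u=np.mgrid[:h,:w]; D=f['depth']
    P=np.stack([(u-f['cx'])/F*D,(v-f['cy'])/F*D,D],-1)-t
    return P@R
E
python3 - <<'E'
from h import *
s=arm.get_state();print(s)
for n in('scene','top','wrist'):
    f=grab(n,f'pics/{n}0.png');print(n,{k:f[k] for k in('vfov','cx','cy','rvec','tvec')},(f['depth']>0).mean())
E
```

```text
pics
{'t': 0.0, 'q': array([-8.30890642e-01,  3.59347346e-01,  1.10210532e-02, -3.81487268e-04,
       -1.22410886e+00, -2.88105774e-01]), 'qd': array([-0.00181266,  0.00074924, -0.00042557, -0.0001377 ,  0.00075908,
        0.00051264]), 'joint_efforts': array([ 3.30801277e-04, -5.82726073e+01,  2.93056262e+01,  6.99755609e+00,
        6.77667311e-03, -1.99087417e-04]), 'eef_pos': array([ 0.29459927, -0.60707237,  0.40372592]), 'ee_rot': array([ 3.13991947e+00, -1.21859231e-04, -2.68992256e+00]), 'force': array([ 0.01841666, -0.39307924, -0.24943978]), 'moment': array([-0.06357001,  0.01528795,  0.01885738]), 'width': 0.08780902487930779}
scene {'vfov': 43.638493459804366, 'cx': 260.77787559926674, 'cy': 191.386682244656, 'rvec': array([ 2.22996449,  0.66880142, -0.31477129]), 'tvec': array([-0.48904155, -0.05682363,  1.80792013])} 0.977264404296875
top {'vfov': 48.19185405696256, 'cx': 253.2578425353527, 'cy': 189.61001601985663, 'rvec': array([ 2.13419071, -2.15634049,  0.15074521]), 'tvec': array([0.08984191, 0.50687668, 1.56353513])} 0.995880126953125
wrist {'vfov': 71.92567568013177, 'cx': 254.3469580993242, 'cy': 193.61059421422985, 'rvec': array([-1.58257372, -2.52611502, -0.34083947]), 'tvec': array([ 0.67422001, -0.03269457,  0.39022386])} 0.98333740234375
```

View pics/scene0.png

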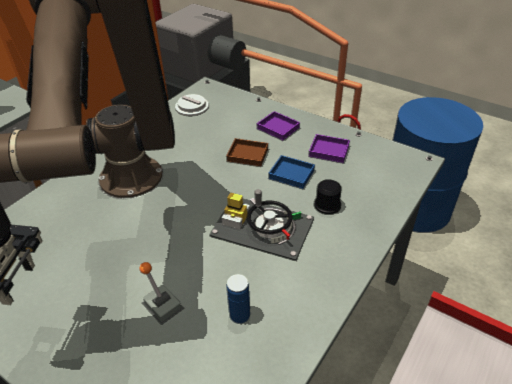

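View pics/top0.png

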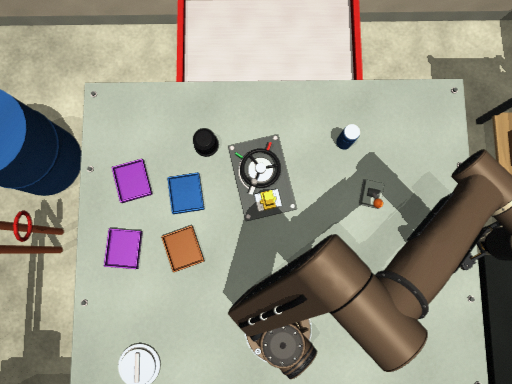

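View pics/wrist0.png

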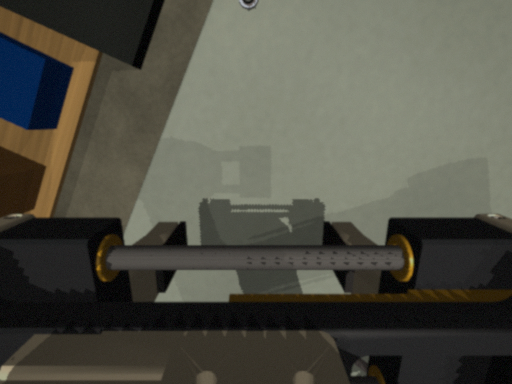

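The top view shows the wheel at about (260,168), lock at (268,200), blue tray at (186,193), red pointer at (268,147), green flag at (239,155) and lever ball at (378,203). The filter is at (205,142) and the can at (348,136). Next I'll measure them.

```bash
cat > m.py <<'E'
from h import *
import sys
for n in('top','scene'):
    f=grab(n); hsv=cv2.cvtColor(f['image'],cv2.COLOR_RGB2HSV); C=cloud(f); 
    ws=(C[...,0]>0.25)&(C[...,0]<1.0)&(abs(C[...,1])<0.65)&(C[...,2]>0.002)&(C[...,2]<.3)&(f['depth']>0)
    H,S,V=cv2.split(hsv)
    M={'yellow':(H>22)&(H<34)&(S>130)&(V>90),'green':(H>45)&(H<85)&(S>120),'red':((H<4)|(H>174))&(S>150)&(V>80),'orange':(H>5)&(H<14)&(S>170)&(V>150),'blue':(H>100)&(H<118)&(S>130)}
    for k,m in M.items():
        m=(m&ws).astype(np.uint8)
        nn,l,st,ce=cv2.connectedComponentsWithStats(m)
        for i in range(1,nn):
            if st[i,4]>=5:
                p=C[l==i]; print(n,k,st[i,4],ce[i].round(1),'med',np.median(p,0).round(4),'min',p.min(0).round(3),'max',p.max(0).round(3))
    np.save(f'pics/{n}_C.npy',C)
    cv2.imwrite(f'pics/{n}_z.png',cv2.resize(cv2.cvtColor(f['image'][115:225,160:400] if n=='top' else f['image'][140:330,120:360],cv2.COLOR_RGB2BGR),None,fx=3,fy=3,interpolation=cv2.INTER_CUBIC))
E
python3 m.py
```

```text
top yellow 153 [267.5 197.1] med [0.4721 0.0327 0.1096] min [0.447 0.005 0.034] max [0.502 0.06  0.12 ]
top yellow 26 [268.8 206.2] med [0.4429 0.0296 0.0631] min [0.436 0.006 0.015] max [0.45  0.049 0.07 ]
top green 22 [238.7 155.1] med [0.6387 0.1375 0.0397] min [0.631 0.126 0.017] max [0.652 0.152 0.049]
top red 21 [268.6 145.8] med [0.6692 0.0247 0.0645] min [0.654 0.017 0.008] max [0.687 0.036 0.07 ]
top orange 47 [378.1 202.9] med [ 0.4413 -0.3475  0.1398] min [ 0.428 -0.36   0.13 ] max [ 0.456 -0.337  0.151]
top blue 164 [343.7 141.2] med [ 0.6737 -0.246   0.0866] min [ 0.665 -0.277  0.005] max [ 0.705 -0.235  0.143]
top blue 1027 [185.1 193. ] med [0.5017 0.3437 0.0078] min [0.424 0.272 0.002] max [0.575 0.405 0.041]
scene yellow 74 [235.8 197.4] med [0.4741 0.0278 0.1109] min [0.458 0.01  0.099] max [0.492 0.045 0.116]
scene yellow 81 [234.6 211.9] med [0.4758 0.0115 0.0594] min [ 0.449 -0.004  0.046] max [0.504 0.031 0.069]
scene green 53 [296.1 215.4] med [0.6412 0.1346 0.03  ] min [0.63  0.099 0.013] max [0.651 0.148 0.065]
scene red 35 [285.5 232.7] med [0.6647 0.0226 0.0618] min [0.637 0.012 0.012] max [0.683 0.07  0.069]
scene orange 50 [143.5 266.7] med [ 0.4448 -0.3584  0.1387] min [ 0.435 -0.369  0.128] max [ 0.454 -0.347  0.143]
scene blue 777 [291.4 171.5] med [0.5002 0.3417 0.009 ] min [0.426 0.264 0.002] max [0.576 0.407 0.033]
scene blue 578 [238.9 305.4] med [ 0.7139 -0.2906  0.0824] min [ 0.684 -0.301  0.004] max [ 0.727 -0.258  0.147]
```

View pics/top_z.png

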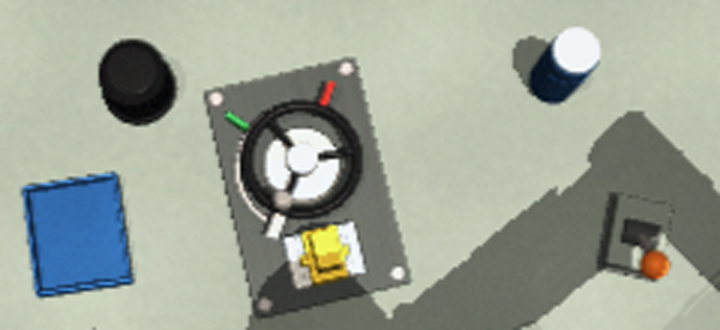

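View pics/scene_z.png

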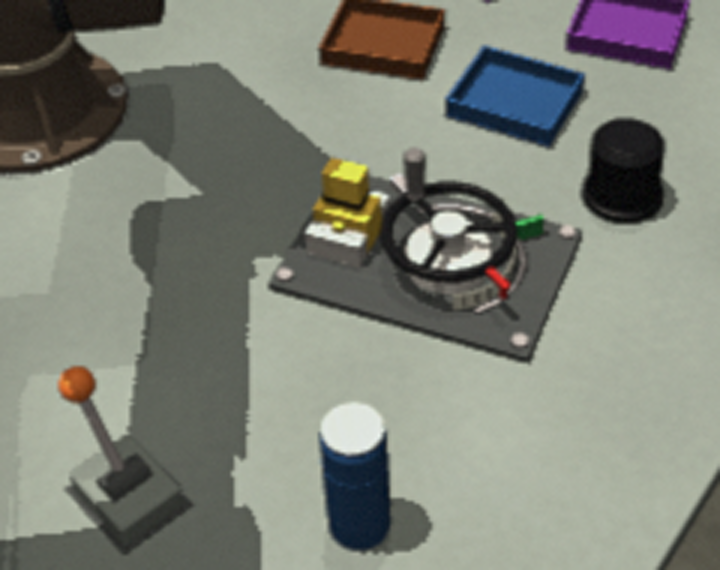

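```bash
cat > m2.py <<'E'
from h import *
from scipy.optimize import least_squares
for n in('top','scene'):
    f=grab(n); C=cloud(f); V=f['image'].max(-1); hsv=cv2.cvtColor(f['image'],cv2.COLOR_RGB2HSV)
    near=(np.hypot(C[...,0]-.593,C[...,1]-.06)<.1)
    m=near&(V<60)&(C[...,2]>.055)&(C[...,2]<.075)
    p=C[m][:,:2]
    r0=np.hypot(*(p-[.593,.06]).T); p=p[(r0>.05)]
    s=least_squares(lambda a:np.hypot(p[:,0]-a[0],p[:,1]-a[1])-a[2],[.593,.06,.068],loss='soft_l1',f_scale=.004).x
    print(n,'rim',len(p),s.round(4))
    for nm,c,lo,hi in(('handletop',s[:2],.105,.14),):
        q=C[near&(C[...,2]>lo)&(C[...,2]<hi)&(np.hypot(C[...,0]-s[0],C[...,1]-s[1])<.09)&(hsv[...,1]<90)]
        print(nm,len(q),q.mean(0).round(4), 'high', q[q[:,2]>.115].mean(0).round(4))
    m=(hsv[...,0]>22)&(hsv[...,0]<34)&(hsv[...,1]>100)&(C[...,2]>.105)&(C[...,2]<.125)
    q=C[m]; (c,wh,a)=cv2.minAreaRect(q[:,:2].astype(np.float32)*1000); print('locktop',len(q),q.mean(0).round(4),np.round(c,1),np.round(wh,1),round(a,1))
    # shoulder
    # tray
    m=(hsv[...,0]>100)&(hsv[...,0]<118)&(hsv[...,1]>130)&(np.hypot(C[...,0]-.5,C[...,1]-.34)<.12)&(C[...,2]<.06)
    mm=m.astype(np.uint8); cs=max(cv2.findContours(mm,0,1)[0],key=cv2.contourArea)[:,0]
    q=np.array([plane(f,u,v,.030)[:2] for u,v in cs],np.float32)*1000
    c,wh,a=cv2.minAreaRect(q); print('tray',np.round(c,1),np.round(wh,1),round(a,1))
    # ball
    m=(hsv[...,0]>3)&(hsv[...,0]<16)&(hsv[...,1]>150)&(C[...,2]>.1)&(C[...,2]<.2)&(np.hypot(C[...,0]-.44,C[...,1]+.35)<.06)
    v,u=np.nonzero(m); o,d=ray(f,u.mean(),v.mean()); print('ball px',u.mean(),v.mean(),'o',o.round(4),'d',(d/np.linalg.norm(d)).round(4))
    # plate: dark grey at z ~.012
    m=(C[...,2]>.004)&(C[...,2]<.02)&(hsv[...,1]<60)&(V>40)&(V<110)&(abs(C[...,0]-.57)<.17)&(abs(C[...,1]-.06)<.13)
    m=cv2.morphologyEx(m.astype(np.uint8),cv2.MORPH_OPEN,np.ones((3,3)))
    nn,l,st,ce=cv2.connectedComponentsWithStats(m); i=1+st[1:,4].argmax()
    q=C[l==i][:,:2].astype(np.float32)*1000; c,wh,a=cv2.minAreaRect(q); print('plate',np.round(c,1),np.round(wh,1),round(a,1))
    # lever block
    m=(C[...,2]>.02)&(C[...,2]<.036)&(np.hypot(C[...,0]-.47,C[...,1]+.35)<.1)
    q=C[m][:,:2].astype(np.float32)*1000; c,wh,a=cv2.minAreaRect(q); print('block',len(q),np.round(c,1),np.round(wh,1),round(a,1))
    for nm,xy in(('filter',(.67,.22)),('can',(.7,-.26))):
        m=(np.hypot(C[...,0]-xy[0],C[...,1]-xy[1])<.1)&(C[...,2]>.06)&(C[...,2]<.17); q=C[m]; print(nm,q.min(0).round(3),q.max(0).round(3))
E
python3 m2.py
```

```text
top rim 378 [0.584  0.0582 0.0675]
handletop 40 [0.5248 0.0812 0.1259] high [0.5254 0.0814 0.1269]
locktop 94 [0.4692 0.031  0.1127] [468.4  31.2] [44.8 27.5] 12.9
tray [499.1 339.7] [140.9 118.5] 8.1
ball px 377.7164179104478 202.8955223880597 o [0.2786 0.0804 1.6204] d [ 0.1053 -0.2755 -0.9555]
plate [431.2  50.7] [131.8  56.6] 88.6
block 288 [ 492.9 -361.2] [70.  91.1] 77.0
filter [0.65  0.223 0.061] [0.733 0.305 0.103]
can [ 0.665 -0.293  0.06 ] [ 0.722 -0.235  0.159]
scene rim 408 [0.5873 0.0509 0.0673]
handletop 56 [0.5276 0.0738 0.1195] high [0.5277 0.0753 0.1222]
locktop 70 [0.4733 0.0275 0.1102] [470.6  27.7] [36.6 30.4] 16.8
tray [509.  323.3] [142.6 141.1] 8.3
ball px 145.16842105263157 267.65263157894736 o [ 1.1852 -0.8649  1.1654] d [-0.5396  0.3721 -0.7553]
plate [561.3  46.4] [300.4 201.7] 12.8
block 535 [ 492.1 -365.2] [70.6 93.1] 76.6
filter [0.65  0.216 0.06 ] [0.734 0.3   0.101]
can [ 0.667 -0.301  0.06 ] [ 0.727 -0.24   0.155]
```

```bash
python3 -m handwheel '[[0.5,2,0,-0.004],[0.5,2,0,-0.004],[1.1,4,0,-0.015],[1.1,4,0,-0.015],[1.1,4,0,-0.015],[1.1,4,0,-0.015],[1.1,4,0,-0.015],[1.1,4,0,-0.015],[1.1,4,0,-0.015],[1.1,4,0,-0.015],[1.1,4,0,-0.015],[1.1,4,0,-0.015],[1.1,4,0,-0.015],[1.1,4,0,-0.015],[1.1,4,0,-0.015],[1.1,4,0,-0.015],[0.6,1.8,0,-0.004],[0.6,1.8,0,-0.004],[0,0,0,0]]' 0
python3 - <<'E'
from h import *
print(arm.get_state()['eef_pos'],arm.get_state()['ee_rot'])
f=grab('wrist','pics/w1.png')
E
```

```text
t: 2.25
eef_pos: [0.4713, 0.0305, 0.4047]
ee_rot: [3.142, 0.0, -2.914]
force: [-0.4, -0.2, -0.2]
width: 0.0877
[0.47126506 0.03048944 0.40469662] [ 3.14152765e+00  4.29545435e-04 -2.91371300e+00]
```

View pics/w1.png

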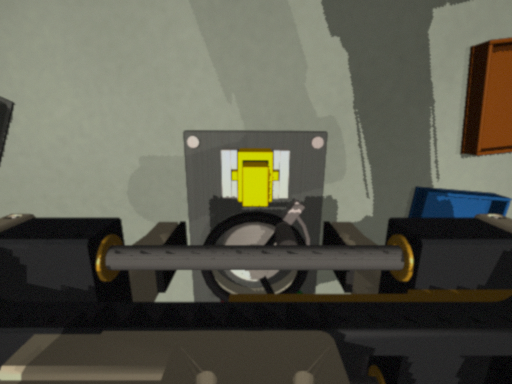

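The wrist view is well aligned: lock top at about (256,180), jaws on both sides, wheel below it. I'll refine the pose from this view.

Run:
```python
from h import *
f=grab('wrist'); C=cloud(f); hsv=cv2.cvtColor(f['image'],cv2.COLOR_RGB2HSV)
y=(hsv[...,0]>20)&(hsv[...,0]<36)&(hsv[...,1]>100)
for lo,hi in((.100,.125),(.05,.075)):
    m=y&(C[...,2]>lo)&(C[...,2]<hi); v,u=np.nonzero(m)
    z=np.median(C[m][:,2]); q=C[m]; c,wh,a=cv2.minAreaRect(q[:,:2].astype(np.float32)*1000); print(len(q),z,np.round(c,1),np.round(wh,1),a)
m=y&(C[...,2]>.1); q=np.array([plane(f,u,v,.112)[:2] for v,u in zip(*np.nonzero(m))],np.float32)*1000
print(cv2.minAreaRect(q))
h=(C[...,2]>.115)&(C[...,2]<.14)&(np.hypot(C[...,0]-.526,C[...,1]-.078)<.03)&(hsv[...,1]<80); print(h.sum(),C[h].mean(0) if h.any() else 0)
```

```text
1075 0.11250598055804611 [466.3  30.2] [43.3 27.7] 12.397738456726074
815 0.06228355227398133 [534.3  61.1] [209.2  96.1] 10.094292640686035
((562.96435546875, 90.90524291992188), (261.94708251953125, 650.853271484375), 1.1607747077941895)
119 [0.51536714 0.0771589  0.12173259]
```

```bash
python3 -m handwheel '[[-0.3,-0.1,-0.8,0],[0,0,-1.6,0],[0,0,-2,0],[0,0,-2,0],[0,0,-2,0],[0,0,-2,0],[0,0,-2,0],[0,0,-1.5,0],[0,0,-1,0],[0,0,-0.5,0],[0,0,0,0]]' 0
python3 - <<'E'
from h import *
f=grab('scene'); cv2.imwrite('pics/s2.png',cv2.resize(cv2.cvtColor(f['image'][140:290,150:350],cv2.COLOR_RGB2BGR),None,fx=4,fy=4))
f=grab('wrist','pics/w2.png')
E
```

```text
t: 3.45
eef_pos: [0.4675, 0.0273, 0.2503]
ee_rot: [-3.141, -0.001, -2.916]
force: [0.3, 0.4, -0.4]
width: 0.0873
```

View pics/s2.png

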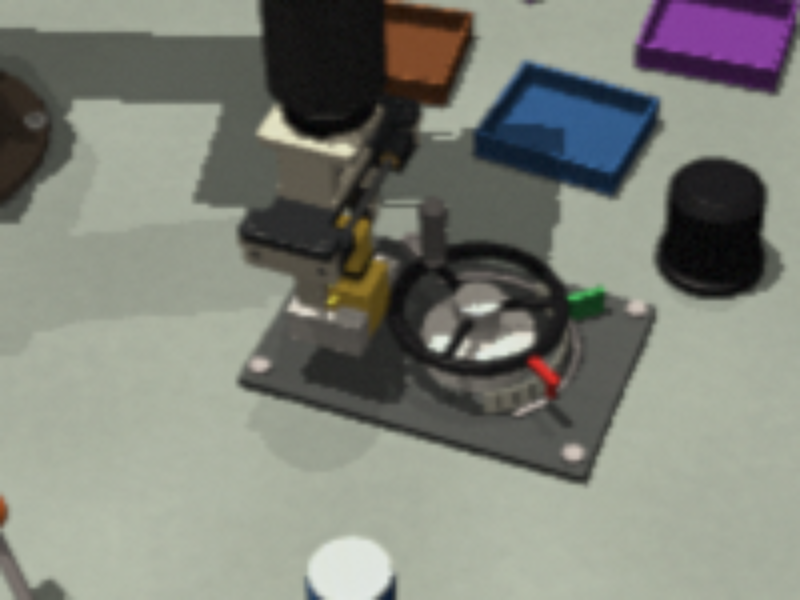

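View pics/w2.png

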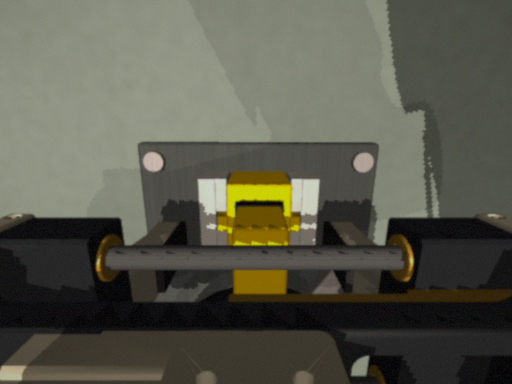

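The fingers straddle the neck (columns 186 and 327), and the neck centre is at about column 261, so I'll shift 2 mm in +y and close.

```bash
python3 -m handwheel '[[0,0.2,0,0],[0,0,0,0]]' 0 35; python3 -m handwheel '[[0,0,0,0],[0,0,0,0],[0,0,0,0],[0,0,0,0],[0,0,0,0],[0,0,0,0],[0,0,0,0],[0,0,0,0]]' 0.9 35
```

```text
t: 3.75
eef_pos: [0.4679, 0.03, 0.2513]
ee_rot: [3.141, 0.001, -2.916]
force: [-0.1, -0.3, 0.8]
width: 0.0876
t: 4.55
eef_pos: [0.4677, 0.0297, 0.2506]
ee_rot: [-3.142, -0.0, -2.916]
force: [0.7, -0.0, 0.8]
width: 0.0292
```

```bash
python3 -m handwheel '[[0,0,0.3,0],[0,0,0.6,0],[0,0,0.8,0],[0,0,0.8,0]]'; python3 -m handwheel '[[0,0,1,0],[0,0,1,0],[0,0,1,0],[0,0,1,0],[0,0,1,0],[0,0,0.5,0],[0,0,0,0],[0,0,0,0]]'
python3 - <<'E'
from h import *
f=grab('scene'); cv2.imwrite('pics/s3.png',cv2.resize(cv2.cvtColor(f['image'][140:290,150:350],cv2.COLOR_RGB2BGR),None,fx=4,fy=4))
C=cloud(f);hsv=cv2.cvtColor(f['image'],cv2.COLOR_RGB2HSV)
y=(hsv[...,0]>20)&(hsv[...,0]<36)&(hsv[...,1]>100)&(C[...,2]>.03)&(C[...,2]<.3)&(np.hypot(C[...,0]-.47,C[...,1]-.03)<.07)
print(C[y].min(0),C[y].max(0))
E
```

```text
t: 4.95
eef_pos: [0.4676, 0.0297, 0.2763]
ee_rot: [-3.142, -0.0, -2.916]
force: [-0.3, -0.2, -4.1]
width: 0.0281
t: 5.75
eef_pos: [0.4675, 0.0297, 0.3305]
ee_rot: [3.141, -0.0, -2.916]
force: [-0.6, -0.3, -4.7]
width: 0.028
[ 0.43959149 -0.01318289  0.08905253] [0.51603292 0.05516135 0.245852  ]
```

View pics/s3.png

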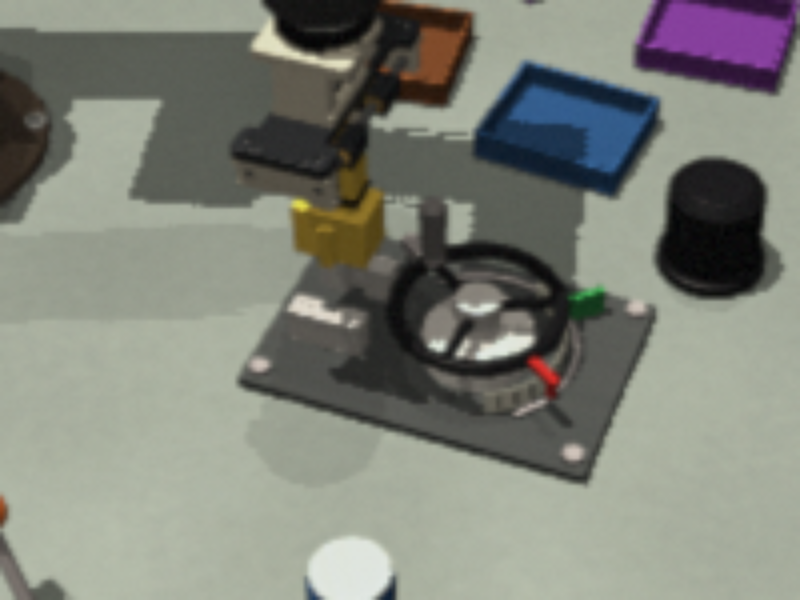

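The block is clear of the jaws. The handle top is at z≈0.127, so I'll rise above it before moving to the tray.

```bash
python3 -m handwheel '[[0,0,1,0],[0,0,2,0],[0,0,2,0],[0.1,0.8,0.5,0],[0.2,2,0,-0.008],[0.3,3,0,-0.008],[0.3,3,0,-0.008],[0.3,3,0,-0.008],[0.3,3,0,-0.008],[0.3,3,0,-0.008],[0.3,3,0,-0.008],[0.3,3,0,-0.008],[0.3,3,0,-0.008],[0.3,3,0,-0.008],[0.2,2,0,-0.008],[0.2,1,0,0],[0,0,0,0]]'
python3 - <<'E'
from h import *
f=grab('top'); cv2.imwrite('pics/t4.png',cv2.resize(cv2.cvtColor(f['image'][110:260,100:300],cv2.COLOR_RGB2BGR),None,fx=4,fy=4))
f=grab('wrist','pics/w4.png')
C=cloud(f);hsv=cv2.cvtColor(f['image'],cv2.COLOR_RGB2HSV)
b=(hsv[...,0]>100)&(hsv[...,0]<118)&(hsv[...,1]>130)&(np.hypot(C[...,0]-.5,C[...,1]-.34)<.12)&(C[...,2]<.06)
print(C[b].min(0),C[b].max(0))
E
```

```text
t: 7.5
eef_pos: [0.5016, 0.3589, 0.3848]
ee_rot: [-3.141, -0.001, -3.003]
force: [-1.1, -0.6, -4.3]
width: 0.0279
[0.42343097 0.27224308 0.00309104] [0.57112095 0.39791951 0.03282873]
```

View pics/w4.png

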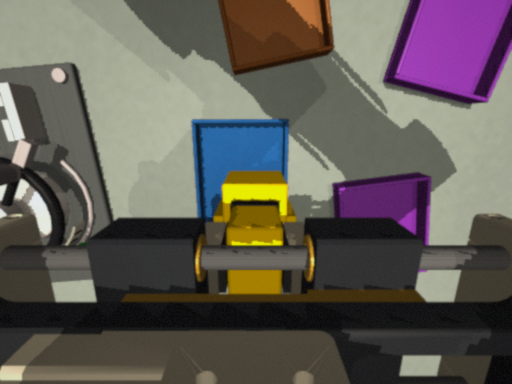

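View pics/t4.png

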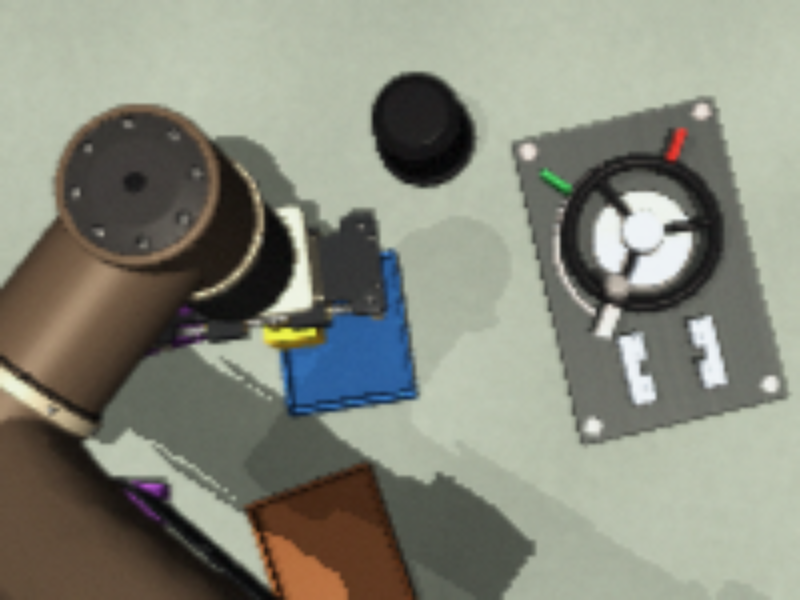

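I overshot y by about 2 cm (my rows summed to 32.8 cm rather than 30.8), so I'll correct that and then descend.

```bash
python3 -m handwheel '[[0,-1,0,0],[-0.1,-1.1,0,0],[0,0,-1,0],[0,0,-2,0],[0,0,-2,0],[0,0,-2,0],[0,0,-2,0],[0,0,-1.5,0],[0,0,-1,0],[0,0,-0.8,0],[0,0,-0.5,0],[0,0,-0.3,0],[0,0,0,0]]'
python3 - <<'E'
from h import *
f=grab('scene'); cv2.imwrite('pics/s5.png',cv2.resize(cv2.cvtColor(f['image'][110:260,200:400],cv2.COLOR_RGB2BGR),None,fx=4,fy=4))
E
```

```text
t: 8.9
eef_pos: [0.5007, 0.3368, 0.2547]
ee_rot: [3.142, 0.0, -3.004]
force: [0.1, 0.1, -3.5]
width: 0.0281
```

View pics/s5.png

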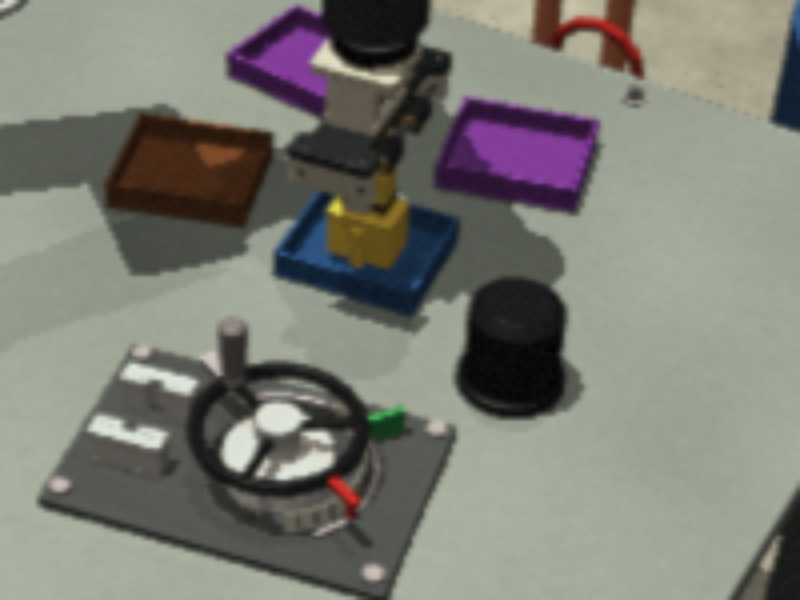

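The block hangs centred over the tray, about 1 cm above its floor. I'll lower it slowly.

```bash
python3 -m handwheel '[[0,0,-0.3,0],[0,0,-0.3,0],[0,0,-0.2,0],[0,0,0,0]]';python3 -m handwheel '[[0,0,-0.1,0],[0,0,-0.1,0],[0,0,0,0]]'
```

```text
t: 9.35
eef_pos: [0.5006, 0.3366, 0.2463]
ee_rot: [-3.141, -0.001, -3.004]
force: [-0.8, -0.3, -3.2]
width: 0.0279
t: 9.65
eef_pos: [0.5006, 0.3367, 0.2445]
ee_rot: [-3.141, -0.0, -3.004]
force: [0.1, -0.4, -4.0]
width: 0.0279
```

```bash
python3 -m handwheel '[[0,0,-0.1,0],[0,0,0,0]]';python3 -m handwheel '[[0,0,-0.1,0],[0,0,0,0]]'
```

```text
t: 9.85
eef_pos: [0.5007, 0.3368, 0.2437]
ee_rot: [3.142, 0.0, -3.004]
force: [0.5, 0.3, -3.8]
width: 0.028
t: 10.05
eef_pos: [0.5007, 0.3368, 0.2436]
ee_rot: [3.141, 0.001, -3.003]
force: [-2.6, -0.5, 3.4]
width: 0.028
```

The block has touched down, since the force changed sign. I'll release it, wait and rise.

```bash
python3 -m handwheel '[[0,0,0,0],[0,0,0,0],[0,0,0,0],[0,0,0,0],[0,0,0,0],[0,0,0,0],[0,0,0,0]]' 0; python3 -m handwheel '[[0,0,1,0],[0,0,2,0],[0,0,2,0],[0,0,2,0],[0,0,3,0],[0,0,3,0],[0,0,2,0],[0,0,1,0],[0,0,0,0]]'
cat > m3.py <<'E'
from h import *
for n in('top','scene','wrist'):
    f=grab(n,f'pics/{n}6.png'); C=cloud(f); hsv=cv2.cvtColor(f['image'],cv2.COLOR_RGB2HSV); V=f['image'].max(-1)
    y=(hsv[...,0]>20)&(hsv[...,0]<36)&(hsv[...,1]>100)&(np.hypot(C[...,0]-.5,C[...,1]-.337)<.06)&(C[...,2]>.095)&(C[...,2]<.12)
    if y.sum()>10: q=C[y];print(n,'lock',y.sum(),q.mean(0).round(4),np.round(cv2.minAreaRect(q[:,:2].astype(np.float32)*1000)[1]),'zstd',q[:,2].std())
    j=(V>150)&(hsv[...,1]<50)&(C[...,2]>.038)&(C[...,2]<.054)&(np.hypot(C[...,0]-.468,C[...,1]-.03)<.065)
    if j.sum()>10: q=C[j];print(n,'jaws',j.sum(),cv2.minAreaRect(q[:,:2].astype(np.float32)*1000))
E
python3 m3.py
```

```text
t: 10.75
eef_pos: [0.5007, 0.3367, 0.2426]
ee_rot: [-3.142, -0.0, -3.004]
force: [-0.6, 0.7, -0.5]
width: 0.0784
t: 11.65
eef_pos: [0.5008, 0.3368, 0.4044]
ee_rot: [3.14, 0.002, -3.004]
force: [-0.3, 0.2, -0.0]
width: 0.0874
top lock 62 [0.4925 0.3351 0.1062] [36. 28.] zstd 0.0038187180194287525
top jaws 175 ((468.75604248046875, 31.19873046875), (63.929588317871094, 87.55653381347656), 12.564204216003418)
scene lock 77 [0.5028 0.3313 0.1024] [46. 37.] zstd 0.0032940604848202782
scene jaws 148 ((466.8768005371094, 29.783597946166992), (65.59264373779297, 92.36087036132812), 14.42628002166748)
wrist lock 1011 [0.4984 0.3366 0.1054] [43. 28.] zstd 0.0012518286572368172
wrist jaws 835 ((464.36962890625, 40.45854949951172), (63.962833404541016, 68.54601287841797), 12.035070419311523)
```

View pics/wrist6.png

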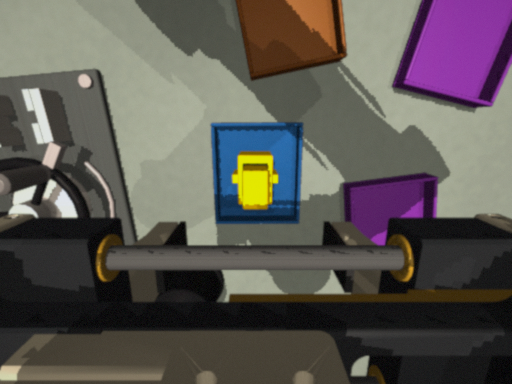

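View pics/top6.png

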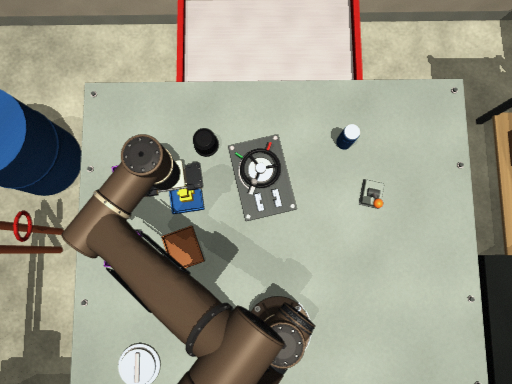

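The block stands upright in the tray at about (0.498,0.337), with its top level. The axis is about (0.585,0.0565), the handle about (0.525,0.079), and the required turn is about 1.33 rad. Next I'll move above the handle with the jaws tangential.

```bash
python3 -m handwheel '[[0.1,-1,0,-0.04],[0.2,-2,0,-0.05],[0.2,-2,0,-0.05],[0.25,-2.6,0,-0.05],[0.25,-2.6,0,-0.05],[0.25,-2.6,0,-0.05],[0.25,-2.6,0,-0.05],[0.25,-2.6,0,-0.05],[0.25,-2.6,0,-0.05],[0.2,-2.2,0,-0.04],[0.2,-2,0,-0.02],[0.1,-1,0,0],[0,0,0,0]]'
cat > m4.py <<'E'
from h import *
ax0=np.array([.585,.0565])
for n in('top','scene','wrist'):
    f=grab(n,f'pics/{n}7.png'); C=cloud(f); hsv=cv2.cvtColor(f['image'],cv2.COLOR_RGB2HSV); V=f['image'].max(-1); H,S=hsv[...,0],hsv[...,1]
    r=np.hypot(C[...,0]-ax0[0],C[...,1]-ax0[1])
    for nm,m in(('handle',(C[...,2]>.115)&(C[...,2]<.135)&(r<.09)&(r>.04)&(S<90)),('green',(H>45)&(H<85)&(S>110)&(r>.07)&(r<.125)&(C[...,2]>.025)&(C[...,2]<.055)),('red',((H<5)|(H>173))&(S>140)&(r<.125)&(r>.07)&(C[...,2]>.035)&(C[...,2]<.08))):
        if m.sum()>4:
            c=C[m].mean(0); print(n,nm,m.sum(),c.round(4),'ang',np.arctan2(c[1]-ax0[1],c[0]-ax0[0]).round(3),'rad',np.hypot(c[0]-ax0[0],c[1]-ax0[1]).round(4))
E
python3 m4.py
```

```text
t: 13.1
eef_pos: [0.5254, 0.0768, 0.4027]
ee_rot: [3.142, 0.0, 2.776]
force: [0.1, -0.0, 0.0]
width: 0.0874
top handle 16 [0.5196 0.0828 0.124 ] ang 2.759 rad 0.0705
scene handle 37 [0.527  0.0752 0.1228] ang 2.829 rad 0.0609
scene green 37 [0.6408 0.1325 0.0344] ang 0.937 rad 0.0943
scene red 33 [0.6676 0.0204 0.0607] ang -0.412 rad 0.0902
wrist handle 435 [0.523  0.0808 0.1258] ang 2.768 rad 0.0666
wrist green 90 [0.6337 0.1318 0.0371] ang 0.997 rad 0.0896
wrist red 94 [0.6632 0.0257 0.0647] ang -0.375 rad 0.084
```

View pics/wrist7.png

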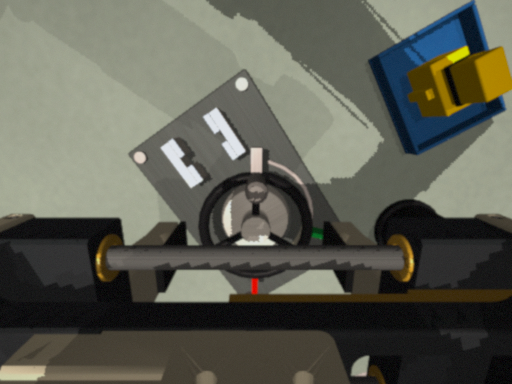

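The handle is centred between the fingers at (257,188), so I'll descend and close gently.

```bash
python3 -m handwheel '[[0,0.2,-1,0],[0,0,-2,0],[0,0,-2,0],[0,0,-2,0],[0,0,-2,0],[0,0,-2,0],[0,0,-1.3,0],[0,0,-0.7,0],[0,0,-0.3,0],[0,0,0,0]]'; python3 -m handwheel '[[0,0,0,0],[0,0,0,0],[0,0,0,0],[0,0,0,0],[0,0,0,0],[0,0,0,0],[0,0,0,0],[0,0,0,0],[0,0,0,0]]' 0.9 12
```

```text
t: 14.25
eef_pos: [0.5257, 0.0811, 0.2694]
ee_rot: [-3.141, -0.0, 2.78]
force: [0.9, 0.2, 1.0]
width: 0.0875
t: 15.15
eef_pos: [0.5256, 0.0806, 0.2696]
ee_rot: [-3.141, -0.0, 2.779]
force: [0.1, -0.3, 0.1]
width: 0.0232
```

Run:
```python
import numpy as np
a=2.77+np.r_[0,.05,.13,.23,.33,.43,.53,.63,.73,.83,.93,1.03,1.13,1.2]
p=6.4*np.c_[np.cos(a),np.sin(a)]
print(np.c_[np.diff(p,axis=0),np.diff(a)].round(2).tolist())
```

```text
[[-0.11, -0.3, 0.05], [-0.14, -0.49, 0.08], [-0.12, -0.63, 0.1], [-0.06, -0.64, 0.1], [0.01, -0.64, 0.1], [0.07, -0.64, 0.1], [0.13, -0.63, 0.1], [0.19, -0.61, 0.1], [0.25, -0.59, 0.1], [0.31, -0.56, 0.1], [0.37, -0.52, 0.1], [0.42, -0.49, 0.1], [0.32, -0.31, 0.07]]
```

```bash
python3 -m handwheel '[[-0.11,-0.3,0,0.05],[-0.14,-0.49,0,0.08],[-0.12,-0.63,0,0.1],[-0.06,-0.64,0,0.1],[0.01,-0.64,0,0.1]]'; python3 -m handwheel '[[0.07,-0.64,0,0.1],[0.13,-0.63,0,0.1],[0.19,-0.61,0,0.1],[0.25,-0.59,0,0.1]]';  python3 -m handwheel '[[0.31,-0.56,0,0.1],[0.37,-0.52,0,0.1],[0.42,-0.49,0,0.1],[0.32,-0.31,0,0.07],[0,0,0,0],[0,0,0,0]]'; sed -i 's/7.png/8.png/' m4.py; python3 m4.py
python3 - <<'E'
import cv2
for n,r in(('scene',(170,270,200,330)),('top',(120,220,200,330))):
    i=cv2.imread(f'pics/{n}8.png')[r[0]:r[1],r[2]:r[3]]; cv2.imwrite(f'pics/{n}8z.png',cv2.resize(i,None,fx=6,fy=6,interpolation=cv2.INTER_CUBIC))
E
```

```text
t: 15.65
eef_pos: [0.5212, 0.0541, 0.2697]
ee_rot: [3.141, -0.0, -3.07]
force: [-1.9, 3.6, 0.8]
width: 0.0232
t: 16.05
eef_pos: [0.5274, 0.0291, 0.2696]
ee_rot: [3.141, -0.001, -2.67]
force: [-2.0, 3.9, 2.3]
width: 0.0229
t: 16.65
eef_pos: [0.5419, 0.0099, 0.2696]
ee_rot: [-3.142, -0.001, -2.306]
force: [-1.7, -3.2, 1.6]
width: 0.0231
top red 6 [0.6525 0.1317 0.0631] ang 0.839 rad 0.1011
scene green 19 [0.6393 0.1285 0.0328] ang 0.925 rad 0.0901
scene red 26 [0.646  0.1187 0.0614] ang 0.795 rad 0.0871
wrist handle 942 [0.5371 0.0052 0.123 ] ang -2.322 rad 0.0702
```

View pics/scene8z.png

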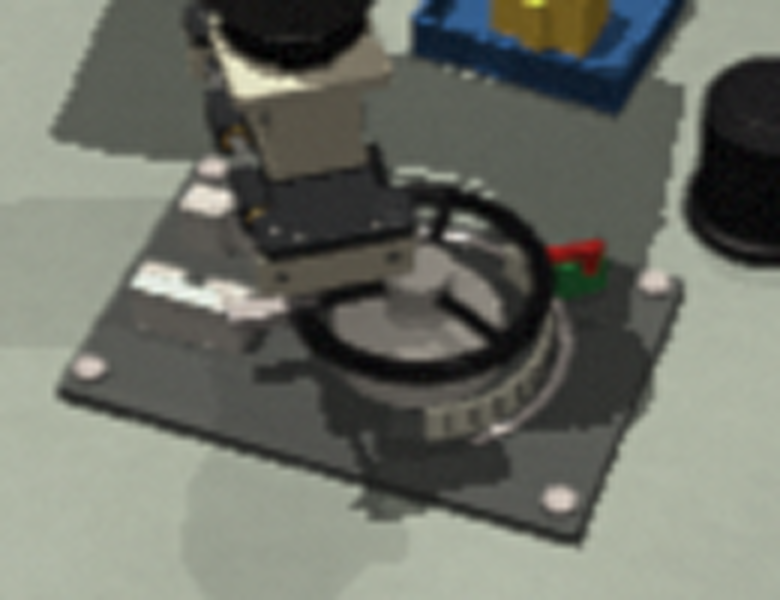

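View pics/top8z.png

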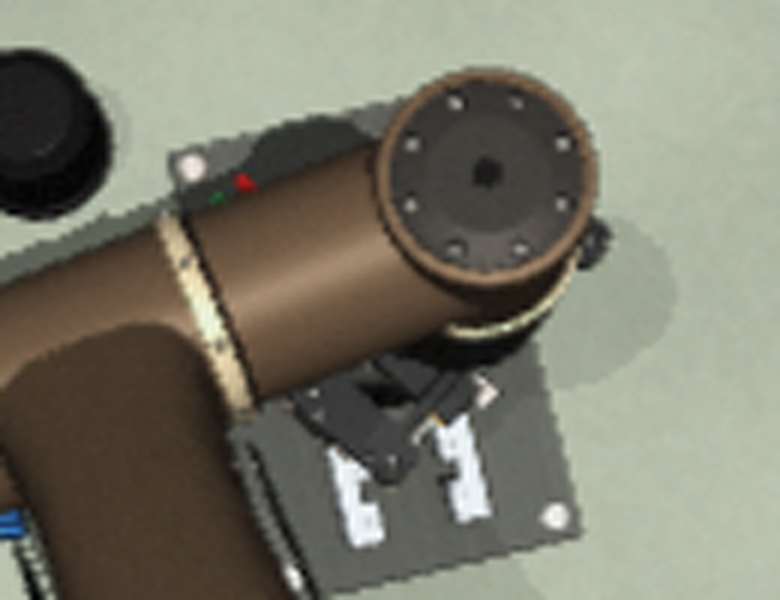

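The pointer is about 0.14 rad short of the flag (scene view: red at about (585,250), green at about (585,275) in the zoomed crop). I'll move the remainder, then release.

```bash
python3 -m handwheel '[[0.3,-0.26,0,0.06],[0.25,-0.19,0,0.05],[0.14,-0.11,0,0.03],[0,0,0,0],[0,0,0,0]]'
python3 - <<'E'
from h import *
f=grab('scene'); cv2.imwrite('pics/s9.png',cv2.resize(cv2.cvtColor(f['image'][170:270,200:330],cv2.COLOR_RGB2BGR),None,fx=6,fy=6,interpolation=cv2.INTER_CUBIC))
E
```

```text
t: 17.3
eef_pos: [0.5485, 0.0046, 0.2696]
ee_rot: [3.141, -0.001, -2.165]
force: [-4.6, -1.3, 4.7]
width: 0.0232
```

View pics/s9.png

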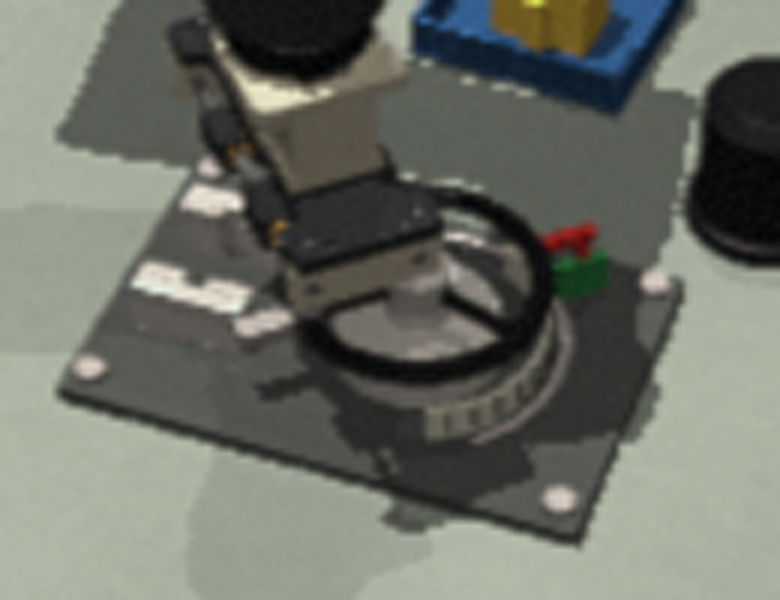

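Pointer is nearly over the flag. I'll release, rise and move aside for an unobstructed check.

```bash
python3 -m handwheel '[[0,0,0,0],[0,0,0,0],[0,0,0,0],[0,0,0,0],[0,0,0,0]]' 0;  python3 -m handwheel '[[0,0,1,0],[0,0,2,0],[0,0,3,0],[0,0,3,0],[0,0,3,0],[0,-2,1.5,0],[0,-3,0,0],[0,-3,0,0],[0,-3,0,0],[0,-3,0,0],[0,-1,0,0],[0,0,0,0]]'; sed -i 's/8.png/10.png/' m4.py; python3 m4.py
python3 - <<'E'
import cv2
for n,r in(('scene',(190,240,270,320)),('top',(135,205,215,305))):
    i=cv2.imread(f'pics/{n}10.png')[r[0]:r[1],r[2]:r[3]]; cv2.imwrite(f'pics/{n}10z.png',cv2.resize(i,None,fx=8,fy=8,interpolation=cv2.INTER_CUBIC))
E
```

```text
t: 17.85
eef_pos: [0.5491, 0.0048, 0.2697]
ee_rot: [-3.141, 0.0, -2.164]
force: [0.1, -0.1, 0.1]
width: 0.0575
t: 19.05
eef_pos: [0.5488, -0.1465, 0.4051]
ee_rot: [-3.141, 0.0, -2.166]
force: [-0.5, 0.1, -0.1]
width: 0.0874
top green 10 [0.6422 0.1431 0.037 ] ang 0.987 rad 0.1037
top red 9 [0.6417 0.1385 0.0635] ang 0.966 rad 0.0997
scene handle 38 [ 0.5499 -0.0011  0.1234] ang -2.118 rad 0.0675
scene green 32 [0.6408 0.1309 0.0353] ang 0.927 rad 0.093
scene red 26 [0.6378 0.1259 0.061 ] ang 0.92 rad 0.0872
wrist handle 171 [ 0.5436 -0.004   0.1222] ang -2.17 rad 0.0733
```

View pics/scene10z.png

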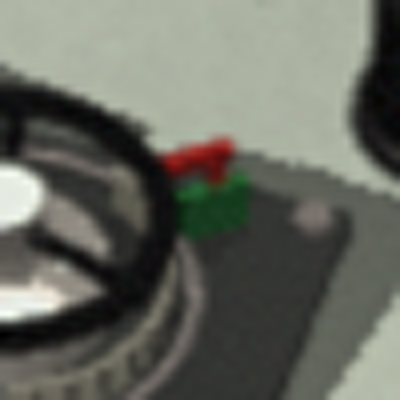

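View pics/top10z.png

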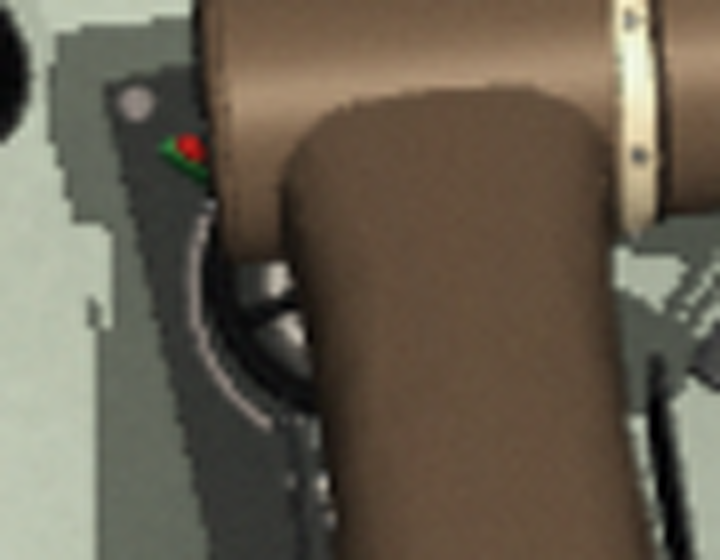

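View pics/wrist10.png

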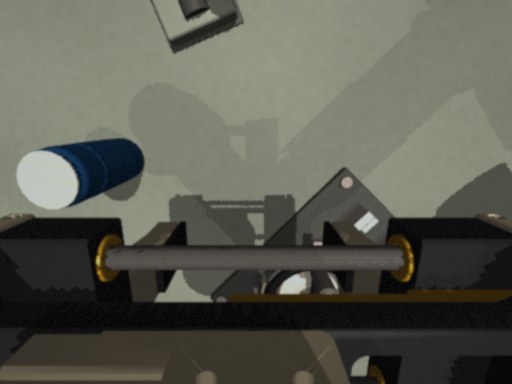

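Seen from the scene camera and the partly hidden top camera, the pointer sits over the flag to within about 0.02 rad. Now I'll go behind the lever, fingers shut, still high, and re-check from there.

```bash
python3 -m handwheel '[[-0.6,-0.7,0,-0.05],[-1,-1.2,0,-0.09],[-1.4,-1.6,0,-0.1],[-1.4,-1.6,0,-0.1],[-1.4,-1.6,0,-0.1],[-1.4,-1.6,0,-0.1],[-1.4,-1.6,0,-0.1],[-1.4,-1.6,0,-0.1],[-1.4,-1.6,0,-0.1],[-1.4,-1.6,0,-0.1],[-1.4,-1.6,0,-0.1],[-1.2,-1.3,0,-0.09],[-1,-0.9,0,-0.07],[-0.4,-0.5,0,0],[0,0,0,0]]' 1 30; sed -i 's/10.png/11.png/' m4.py; python3 m4.py; python3 m2.py | grep -E 'ball|lever|block'
python3 - <<'E'
import cv2
from station import arm
print(arm.get_state()['q'].round(3))
for n,r in(('top',(135,205,215,305)),):
    i=cv2.imread(f'pics/{n}11.png')[r[0]:r[1],r[2]:r[3]]; cv2.imwrite(f'pics/{n}11z.png',cv2.resize(i,None,fx=8,fy=8,interpolation=cv2.INTER_CUBIC))
E
```

```text
t: 20.7
eef_pos: [0.381, -0.3352, 0.4049]
ee_rot: [-3.142, 0.0, 2.922]
force: [-0.4, -0.6, 0.5]
width: 0.0004
top handle 33 [0.5471 0.0056 0.1259] ang -2.211 rad 0.0635
top green 10 [0.6401 0.1412 0.0374] ang 0.994 rad 0.101
top red 21 [0.6363 0.1305 0.0655] ang 0.965 rad 0.0901
scene handle 38 [ 0.5502 -0.0013  0.1233] ang -2.113 rad 0.0675
scene green 35 [0.6412 0.1323 0.0334] ang 0.932 rad 0.0944
scene red 25 [0.6371 0.1275 0.0595] ang 0.938 rad 0.0881
ball px nan nan o [0.2786 0.0804 1.6204] d [nan nan nan]
block 0 [0. 0.] [0. 0.] 0.0
ball px 145.24137931034483 267.8735632183908 o [ 1.1852 -0.8649  1.1654] d [-0.5393  0.3719 -0.7556]
block 536 [ 492.  -365.6] [70.5 97.1] 75.3
[-0.333  0.081 -0.35  -0.    -1.139 -1.458]m2.py:24: RuntimeWarning: Mean of empty slice.
  v,u=np.nonzero(m); o,d=ray(f,u.mean(),v.mean()); print('ball px',u.mean(),v.mean(),'o',o.round(4),'d',(d/np.linalg.norm(d)).round(4))
  ret = ret.dtype.type(ret / rcount)
```

View pics/top11z.png

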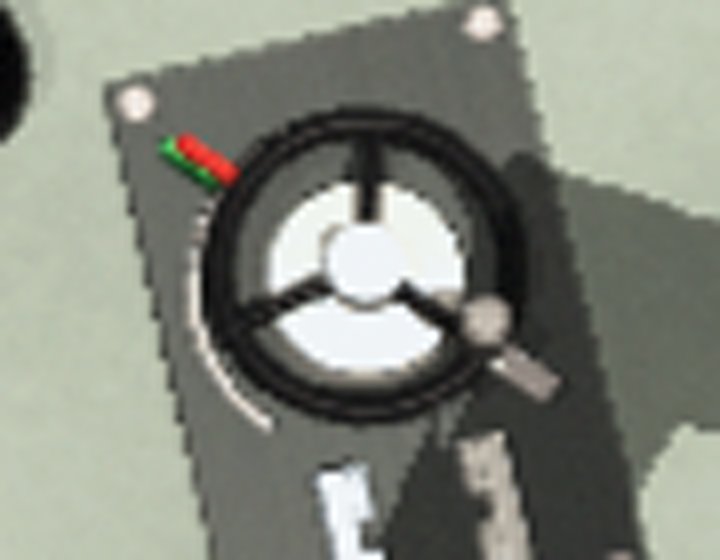

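View pics/wrist11.png

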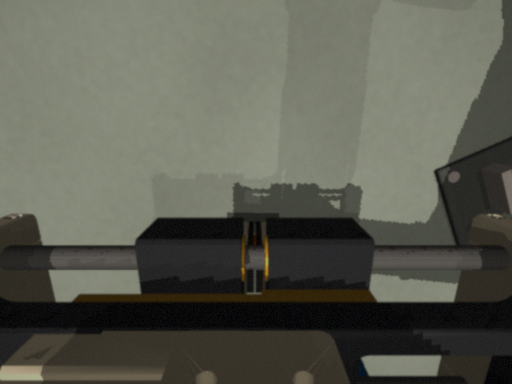

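The top view shows red (190–235,145–175) slightly above and right of green, which is about what the height parallax should give. I'll check this numerically before touching the lever.

Run:
```python
from h import *
def masks(img):
    hsv=cv2.cvtColor(img,cv2.COLOR_RGB2HSV);H,S,V=cv2.split(hsv)
    return ((H<6)|(H>172))&(S>110)&(V>60),(H>40)&(H<90)&(S>80)
for n,box in(('top',(228,250,145,165)),('scene',(288,306,203,225))):
    f=grab(n)
    ini=cv2.cvtColor(cv2.imread(f'pics/{n}0.png'),cv2.COLOR_BGR2RGB)
    u0,u1,v0,v1=box
    sub=lambda m:[(u,v) for v,u in zip(*np.nonzero(m)) if u0<=u<=u1 and v0<=v<=v1]
    r=sub(masks(f['image'])[0]); g=sub(masks(ini)[1]); g2=sub(masks(f['image'])[1])
    for nm,p,z in(('red',r,.065),('green ini',g,.038 if n=='top' else .030),('green now',g2,.038)):
        q=np.array([plane(f,u,v,z)[:2] for u,v in p]); c=q.mean(0); 
        a=np.arctan2(c[1]-.0565,c[0]-.585); print(n,nm,len(q),c.round(4),'ang',a.round(3),'r',np.hypot(*(c-[.585,.0565])).round(4))
    C=cloud(f);
```

```text
top red 21 [0.6364 0.1306] ang 0.964 r 0.0902
top green ini 28 [0.64   0.1389] ang 0.983 r 0.099
top green now 17 [0.6402 0.1423] ang 0.999 r 0.1021
scene red 30 [0.6393 0.1232] ang 0.888 r 0.086
scene green ini 62 [0.6411 0.1326] ang 0.936 r 0.0946
scene green now 58 [0.6459 0.1246] ang 0.841 r 0.0913
```

All estimates agree within about 0.02 rad (about 2 mm), against 6.5 mm allowed. The tool path gives a turn of 1.346 rad against 1.35–1.37 needed. Now I'll lower behind the ball.

```bash
python3 -m handwheel '[[0,0,-1,0],[0,0,-2,0],[0,0,-2.5,0],[0,0,-2.5,0],[0,0,-2,0],[0,0,-1,0],[0,0,-0.3,0],[0,0,0,0]]'
python3 - <<'E'
from h import *
f=grab('scene'); cv2.imwrite('pics/s12.png',cv2.resize(cv2.cvtColor(f['image'][190:340,60:260],cv2.COLOR_RGB2BGR),None,fx=4,fy=4))
E
```

```text
t: 21.85
eef_pos: [0.3811, -0.3354, 0.2916]
ee_rot: [-3.141, -0.0, 2.92]
force: [1.1, 0.0, -0.5]
width: 0.0002
```

View pics/s12.png

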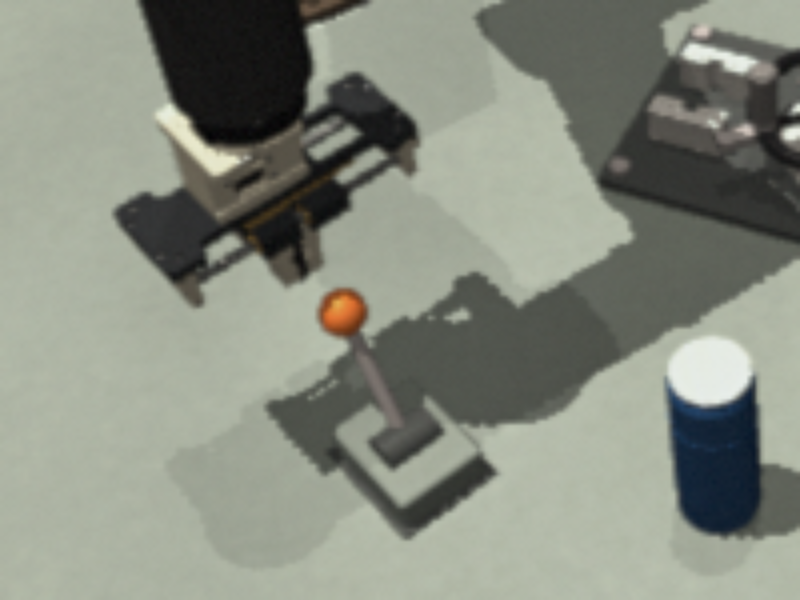

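The shut fingers stand behind the ball, in line with its swing. I'll push in steps.

```bash
python3 -m handwheel '[[0.5,-0.12,0,0],[1,-0.23,0,0],[1,-0.23,0,0],[1,-0.23,0,0],[1,-0.23,0,0],[1,-0.23,0,0],[1,-0.23,0,0],[1,-0.23,0,0],[1,-0.23,0,0],[1,-0.23,0,0],[1,-0.23,0,0]]'; python3 -m handwheel '[[0.7,-0.16,0,0],[0.7,-0.16,0,0],[0.5,-0.11,0,0]]';  python3 - <<'E'
from h import *
f=grab('scene'); cv2.imwrite('pics/s13.png',cv2.resize(cv2.cvtColor(f['image'][190:340,60:260],cv2.COLOR_RGB2BGR),None,fx=4,fy=4))
E
```

```text
t: 23.0
eef_pos: [0.4869, -0.3597, 0.2916]
ee_rot: [-3.142, 0.0, 2.919]
force: [-2.5, 0.1, 0.3]
width: 0.0007
t: 23.3
eef_pos: [0.5053, -0.3638, 0.291]
ee_rot: [3.141, -0.001, 2.919]
force: [-1.8, -0.0, -1.9]
width: 0.0005
```

View pics/s13.png

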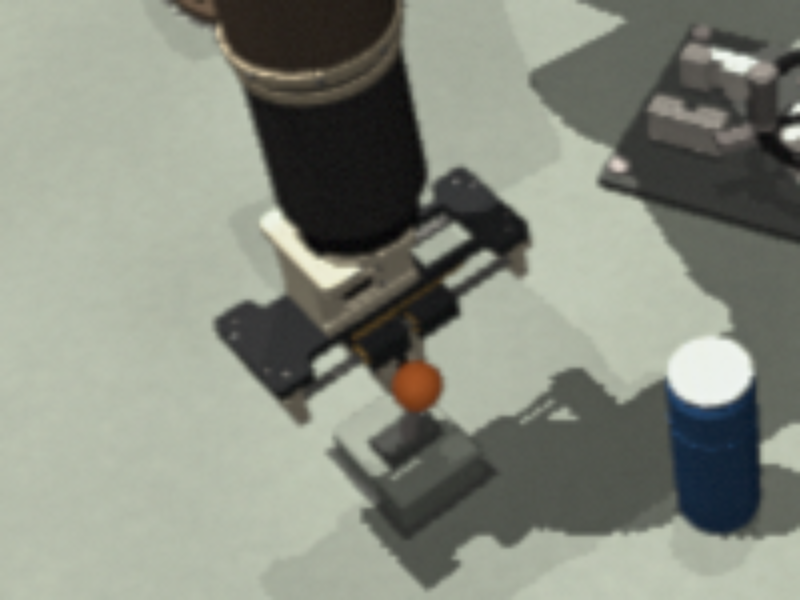

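The lever is past upright, so I'll continue in small steps until the stop.

```bash
python3 -m handwheel '[[0.5,-0.12,0,0],[0.5,-0.12,0,0]]'; python3 -m handwheel '[[0.3,-0.07,0,0],[0.3,-0.07,0,0]]'; python3 -m handwheel '[[0.2,-0.05,0,0],[0,0,0,0]]'
```

```text
t: 23.55
eef_pos: [0.515, -0.3662, 0.2916]
ee_rot: [3.141, -0.0, 2.919]
force: [-2.5, 0.3, -2.4]
width: 0.0004
t: 23.75
eef_pos: [0.5191, -0.3673, 0.2912]
ee_rot: [3.141, -0.006, 2.919]
force: [-15.8, 4.3, 8.5]
width: 0.0004
t: 23.95
eef_pos: [0.5197, -0.3676, 0.2912]
ee_rot: [3.141, -0.01, 2.918]
force: [-16.2, 5.8, 8.6]
width: 0.0007
```

The force rose to 16 N, so the lever is against its end stop. I'll back off, rise and check.

```bash
python3 -m handwheel '[[-1,0.23,0,0],[-2,0.46,0,0],[-3,0.69,0,0],[-3,0.69,0,0],[-2,0.46,1,0],[0,0,3,0],[0,0,3,0],[0,0,3,0],[0,0,1,0],[0,0,0,0]]'; sed -i 's/11.png/14.png/' m4.py; python3 m4.py; sed -i 's/6.png/15.png/' m3.py; python3 m3.py
python3 - <<'E'
from h import *
f=grab('scene','pics/s14.png'); C=cloud(f); hsv=cv2.cvtColor(f['image'],cv2.COLOR_RGB2HSV)
m=(hsv[...,0]>3)&(hsv[...,0]<16)&(hsv[...,1]>150)&(C[...,2]>.08)&(C[...,2]<.2)&(np.hypot(C[...,0]-.5,C[...,1]+.37)<.12)
v,u=np.nonzero(m); p=plane(f,u.mean(),v.mean(),.1245); print('ball',u.mean(),v.mean(),p.round(4),'along x from pivot',(p[:2]-[.4925,-.363])@[.974,-.228])
cv2.imwrite('pics/s14z.png',cv2.resize(cv2.cvtColor(f['image'][140:330,90:350],cv2.COLOR_RGB2BGR),None,fx=3,fy=3))
E
```

```text
t: 24.95
eef_pos: [0.4136, -0.343, 0.404]
ee_rot: [-3.141, 0.006, 2.92]
force: [-0.1, 0.4, -0.2]
width: 0.0007
top handle 32 [0.5477 0.0052 0.1262] ang -2.2 rad 0.0634
top green 10 [0.6399 0.1412 0.0382] ang 0.995 rad 0.1009
top red 21 [0.6365 0.1306 0.0648] ang 0.964 rad 0.0902
scene handle 39 [ 0.5514 -0.0019  0.1238] ang -2.093 rad 0.0673
scene green 32 [0.6402 0.1323 0.0334] ang 0.941 rad 0.0938
scene red 26 [0.638  0.1263 0.0605] ang 0.921 rad 0.0877
top lock 100 [0.5015 0.3365 0.1056] [44. 29.] zstd 0.004205093720196087
top jaws 151 ((468.6068115234375, 31.41134262084961), (61.97145080566406, 86.75804901123047), 12.630708694458008)
scene lock 72 [0.5027 0.3316 0.1027] [44. 30.] zstd 0.0032437789716700843
scene jaws 53 ((473.18817138671875, 42.002784729003906), (52.89509963989258, 83.01829528808594), 26.24758529663086)
ball 166.9009009009009 290.55855855855856 [ 0.5438 -0.3768  0.1245] along x from pivot 0.05313146723005137
```

View pics/s14z.png

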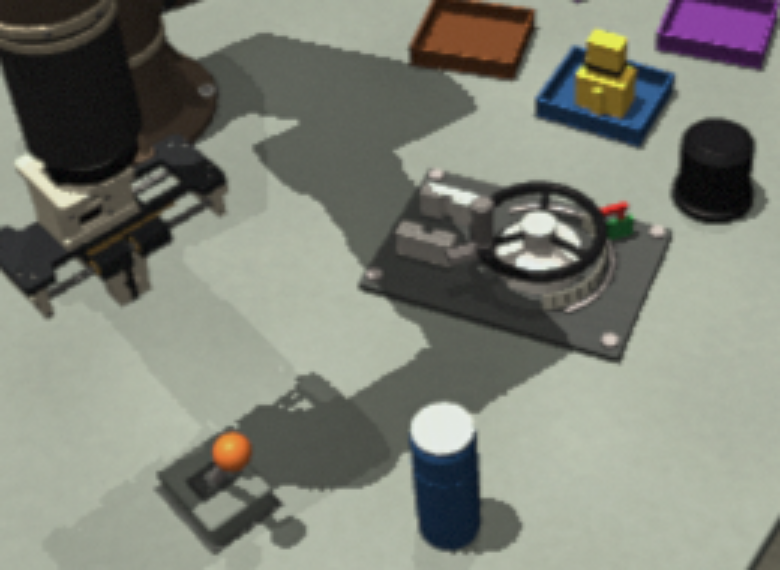

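View pics/top14.png

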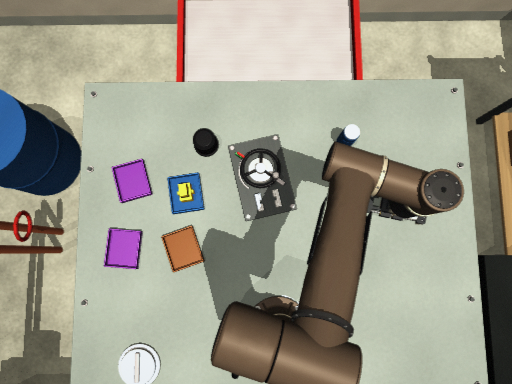

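The lever is at its end stop (ball 53 mm beyond the pivot), the lock stands in the tray, the pointer is over the flag, and the can and filter look unmoved. I'm handing in.

```bash
python3 -m handwheel '[[0,0,0,0],[0,0,0,0]]'; python3 -c "
from station import arm
print(arm.job_done())"
```

```text
t: 25.5
eef_pos: [0.413, -0.3429, 0.4013]
ee_rot: [3.142, -0.001, 2.919]
force: [0.3, -0.2, -0.2]
width: 0.0003
the job is handed in; nothing more can be done
None
```

I finished all the steps and handed the job in at about 25.5 s. The hand-in reports no verdict, so what follows rests on my own last checks.

- **Lock block:** I lifted it straight up out of the jaws and lowered it onto the tray floor until first contact; the force readings changed by about 7 N. It stands upright within about 5 mm of the tray centre, and I let it go.
- **Handwheel:** I swung it about 1.35 rad anticlockwise by its handle and released it. Most estimates put the pointer within about 0.03 rad (3 mm) of the flag. One scene-view estimate, using an assumed pointer height, came out at 0.05 rad (about 5 mm). The limit is 6.5 mm. The flag shows no sign of having moved.
- **Pump lever:** I pushed it until it met its end stop (about 16 N in the push direction). The ball measured 53 mm beyond the pivot, which is the full throw.
- **Bystanders and robot:** The spray can and oil filter look unmoved in the last pictures; I did not measure them again. The robot ended clear of everything, with the wrist force near zero.

I overshot by 2 cm on the way to the tray and corrected it before lowering the block.

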